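# Set the microscope lamp to its third click

## Task

Set the brightness of the microscope's light source with the black step lever on top of it: pushing gently with a fingertip, slide the lever right back to its closed end stop (the end with the smallest dot), then push it forward click by click and leave it resting in the third click, without ever pushing it on past the third. Do not squeeze the lever between the fingers, and leave the jar, the spare eyepiece and the dominoes where they are.

Things in the scene. Friction and masses are not known exactly. Their poses are not given: they have to be found in the camera images.
- light_source: White cold-light source box, fixed: 170 (x) x 220 (y) mm, flat top 115 mm above the desk. Origin: centre of its underside; z up. The lever's slot runs along x on top at y = -55 mm; six black dots at y = -75 mm, smallest at the closed end, mark the lever's six rests. A 13 mm metal light guide leaves the -y face at x = 28 mm, arching out to x = 125, y = -275 mm, at most 150 mm high.
- lever_top (a point): Centre of the top face (white line) of the step lever's black cap, 32 mm above the box's top. The cap is 14 mm along the slot (box x), 22 mm across (box y), 27 mm high, its underside 5 mm above the box's top, with upright flat faces to push on. Moves with the lever: box x = -30 mm + joint value, y = -55 mm.
- lever (a joint): Lever travel in m, growing along box +x. A sprung ball gives it rests at 0 (closed), 0.012, 0.024, 0.036 (third click), 0.048, 0.060. Leaving a rest takes about 5 N; halfway to the next the resistance vanishes and the lever snaps ahead of the finger into it; let go, it falls into the nearest. Stops at -0.002 (closed end) and 0.062. Starts at the first or second click.
- jar: Small amber jar with white lid, 32 mm across, 42 mm high, standing loose on the rear (+y) half of the light source's top. Origin: centre of its underside.
- eyepiece: Spare eyepiece, black and aluminium, 38 mm across, 52 mm high, standing loose on the desk beyond the light source (its +x side). Origin: centre of its underside. (Its microscope, white, fixed, 420 mm tall, stands well off to the robot's right, all of it at world y below -0.33 m, x 0.45 to 0.9 m: only keep clear of it.)
- domino_a: Domino tile, white face up on black, 24 x 48 x 8 mm (x, y, z), lying loose on the desk. Origin: centre of its underside.
- domino_b: Second domino tile, same size, lying loose on the desk. Origin: centre of its underside.
There are look-alikes about, which are no part of the job. Of the things shaped like the eyepiece, the black one is meant.

How it is judged:
By the outcome, as a careful person would: the job done as asked, in the order asked, and still so for the second after the job is handed in, with the robot touching nothing.
It also fails if it takes over 59 s, if anything falls off the work surface, if the arm or the gripper's body presses on something with over 40 N, if the wrist force passes 120 N, or if a joint passes its speed limit or range.

## Robot

A 6-joint arm with a two-finger parallel gripper is mounted at the origin on the work surface. World frame = base frame: x ahead of the robot, y to its left, z up, the work surface at z = 0. Lengths are in mm, angles in degrees, forces in N, time in s.
With the tool pointing down it reaches from about 275 to 775 mm from the base axis. Payload 14.6 kg.
Tool frame: the origin (TCP) lies on the front face of the gripper's body, between the roots of the fingers; the fingertips stand 73 mm ahead of it and the grasp point (between the pads) lies 54 mm ahead of it; x points along the fingers, z is the direction in which the jaws open and shut, and the axes are right-handed (so a half turn about x gives the same grasp; the last joint's range is limited). The gripper opens to 85 mm and grips with 20 to 120 N. Pads are 22 mm wide; open, the fingers measure 114 mm over their backs; the gripper's body (76 mm by 85 mm) begins 54 mm behind the grasp point. The pads swing forward as they close: fully open they stand 13 mm farther back than shut.
Start: joints at [62.149, 15.075, -2.767, 72.158, 0, 81.102], TCP at [170.525, 496.538, 303.878] pointing down, gripper open.
Joint ranges: [-151.79, 151.79], [-50.71, 97.33], [-67.44, 78.34], [-121.81, 120.89], [-77.56, 73.72], [-180, 180]. Speed limits (degrees/s): [108.29, 108.29, 147.25, 159.86, 180, 180].

## Interface

Orientations are given as a 3x3 rotation matrix whose columns are the frame's x, y, z axes.
In Python, from bench import arm gives the robot as it stands. Calls block until the motion is done:
- arm.move_to(position, orientation): joint-space move of the TCP to a pose.
- arm.move_l(position, ori=None, speed=150): straight line of the TCP; ori=None keeps the orientation; speed is the mean speed in mm/s.
- arm.set_joints(angles): joint-space move.
- arm.set_gripper(opening): finger opening in mm; the grip force is fixed at half the most; returns when the fingers have stopped.
- arm.sleep(seconds).
- arm.inverse_kinematics(position, orientation): joint angles nearest the present ones, or None.
- arm.get_obs(): the state.
- arm.read_camera(name): name is "scene" or "top"; returns (picture, depth): 420x560x3 uint8, red, green, blue; 420x560 float32, mm along the optical axis (not along the pixel's ray), 0 where there is no reading.
- arm.camera_params(name): a dict with "camera_matrix" (3x3 intrinsics, pixels), "rvec" (rotation vector, rad) and "tvec" (3), from world to camera coordinates, as OpenCV has them. Camera axes: x right, y down, z forward; pixel columns grow to the right and rows downward; lengths in mm; the calibration is good to about 2 mm. A picture is of the moment at which its call begins. camera_params takes no time and is no camera call.
A pose or a line that the arm cannot do raises arm.MotionError and nothing moves.
- arm.sign_off(): hands the job in, once; it reports no verdict.
The state is a dict: "time": time; "joint_pos": joint angles; "joint_vel": joint speeds; "tau": joint torques, N m; "ee_pos": TCP position; "tool_rot": TCP orientation; "ft_force": force on the tool from outside, world axes, zero at the start; "torque": the same for the moment, N m; "gripper_width": finger opening in mm.
Only numpy, scipy, OpenCV 4.12 (cv2) and the standard library are available. Lean on these libraries where they do the work, as an engineer would, in place of code of your own. Each camera call takes 0.05 s, during which the arm holds its last target.

## Working session

There is one attempt and no reset: what is moved stays moved. The work goes in short steps, each a Python script; the robot and the scene stay as the last script left them, time stands still between calls to the robot, and variables do not carry over. Pictures are saved under pics/ and viewed, and the job is handed in when it is done.

```bash
mkdir -p pics; ls; python3 - <<'E'
from bench import arm
import cv2,numpy as np
for n in("scene","top"):
    p,d=arm.read_camera(n); cv2.imwrite(f"pics/{n}0.png",p[:,:,::-1]); np.savez(f"{n}0.npz",p=p,d=d)
    c=arm.camera_params(n); print(n,c)
o=arm.get_obs(); print(o["time"],o["ee_pos"],o["tool_rot"],o["gripper_width"],o["ft_force"])
E
```

```text
pics
scene {'camera_matrix': array([[508.85893602,   0.        , 281.90823888],
       [  0.        , 508.85893602, 209.71707057],
       [  0.        ,   0.        ,   1.        ]]), 'rvec': array([ 1.17562779,  2.49720634, -0.83181737]), 'tvec': array([ 260.3829965 , -348.65049349, 1134.31347427])}
top {'camera_matrix': array([[391.6447312 ,   0.        , 280.5793677 ],
       [  0.        , 391.6447312 , 207.28253752],
       [  0.        ,   0.        ,   1.        ]]), 'rvec': array([ 2.16887768, -2.15897155,  0.02221592]), 'tvec': array([143.33412197, 572.25086673, 718.2065456 ])}
0.1 [170.43935001 496.37401943 303.46916   ] [[-4.42307569e-04 -9.45775410e-01  3.24820994e-01]
 [-8.63484510e-04  3.24821266e-01  9.45775026e-01]
 [-9.99999529e-01  1.37845556e-04 -9.60333321e-04]] 85.58892305640781 [ 0.06582128 -0.04199115 -0.5782645 ]
```

View pics/scene0.png

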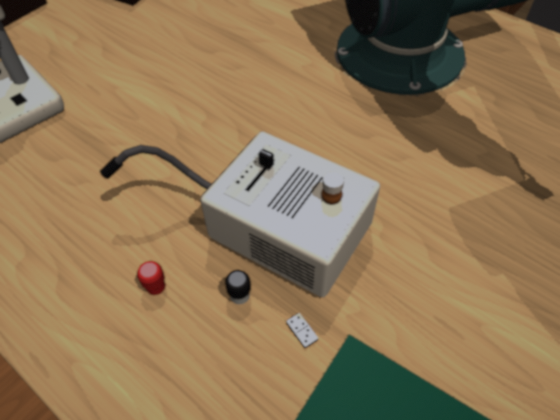

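View pics/top0.png

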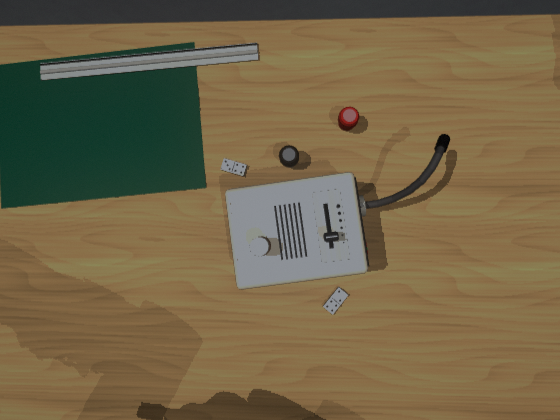

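The scene view shows the box with its lever cap near (266,157), and the top view shows it at about (331,237). The guide leaves the box's right side at (363,205). The black eyepiece is at (289,155) with a red look-alike at (348,118), and the dominoes are at (234,167) and (336,300).

```bash
cat > h.py <<'E'
import numpy as np,cv2
from bench import arm
def cam(n):
    c=arm.camera_params(n); R=cv2.Rodrigues(c["rvec"])[0]; return c["camera_matrix"],R,np.array(c["tvec"]).ravel(),c["rvec"]
def onplane(n,uv,z):
    K,R,t,_=cam(n); d=R.T@np.linalg.solve(K,[uv[0],uv[1],1]); o=-R.T@t
    return o+d*(z-o[2])/d[2]
def cloud(n,d):
    K,R,t,_=cam(n); v,u=np.mgrid[:420,:560]; r=np.stack([(u-K[0,2])/K[0,0],(v-K[1,2])/K[1,1],np.ones(u.shape)],-1)*d[...,None]
    P=(r-t)@R; P[d==0]=np.nan; return P
def proj(n,P):
    K,R,t,rv=cam(n); return cv2.projectPoints(np.array(P,float).reshape(-1,3),rv,t,K,None)[0].reshape(-1,2)
E
python3 - <<'E'
from h import *
for n,(a,b,c,e) in dict(top=(295,180,375,260),scene=(210,125,310,215)).items():
    f=np.load(n+"0.npz"); cv2.imwrite(f"pics/{n}0c.png",cv2.resize(f["p"][b:e,a:c,::-1],None,fx=6,fy=6,interpolation=cv2.INTER_CUBIC))
    P=cloud(n,f["d"]); m=(abs(P[...,2]-115)<6)&(P[...,0]>250)&(P[...,0]<800)
    m=m.astype(np.uint8); k,l,s,_=cv2.connectedComponentsWithStats(m); i=1+np.argmax(s[1:,4]); q=P[l==i]
    print(n,s[i],np.median(q[:,2]),cv2.minAreaRect(q[:,:2].astype(np.float32)))
    hh=(P[...,2]>138)&(P[...,2]<155)&(l*0==0); 
    k,l,s,_=cv2.connectedComponentsWithStats(hh.astype(np.uint8))
    for j in range(1,k):
        if s[j,4]>15: q=P[l==j]; print(s[j],np.mean(q,0).round(1),np.ptp(q,axis=0).round(1))
E
```

```text
top [  225   173   143   116 12628] 113.48381088530218 ((527.6029052734375, 117.54084014892578), (167.8441925048828, 217.99864196777344), 8.02441692352295)
[425 150  18  26 212] [634.  -99.4 142.2] [40.  26.5  8.3]
[324 232  15  10 129] [517.8  61.2 144.8] [14.2 22.2  9.2]
[254 243   9   6  17] [503.9 175.1 154.3] [ 7.8 12.5  1.8]
[261 247   8   9  16] [494.9 162.6 152.9] [12.4 10.7 12.3]
scene [  200   131   180   135 12296] 115.92283308875264 ((527.8648681640625, 116.9458999633789), (169.80035400390625, 221.76171875), 7.971446990966797)
[350   0 137  29 894] [ 64.6  39.6 146.4] [214.1 209.6  17. ]
[ 0 31  9 14 82] [ 603.3 -502.9  146.3] [21.7 13.8 16.5]
[118 144  36  14 243] [634.8 -98.6 143.2] [49.6 29.4 10.6]
[258 149  16  14 150] [519.2  62.6 145.8] [17.6 22.  12.3]
[322 181  21  14 125] [511.  178.6 147.7] [21.7 26.  16.8]
```

View pics/top0c.png

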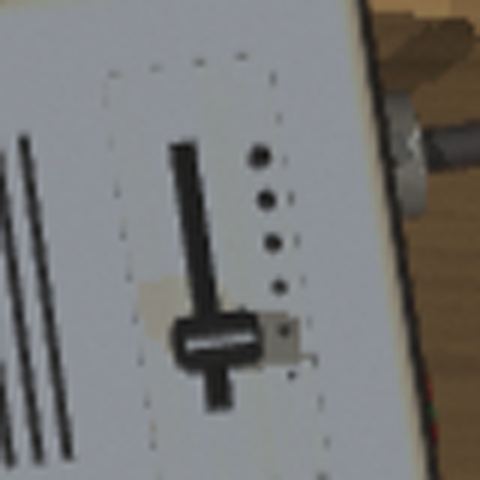

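View pics/scene0c.png

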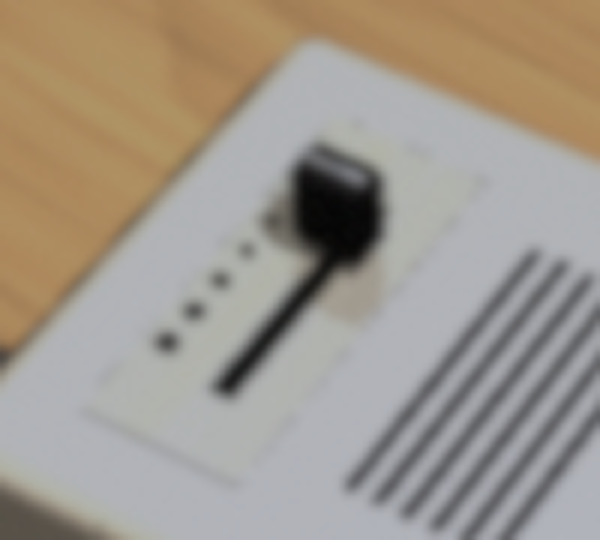

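The lever sits at about box x = -17, so joint ≈ 13 mm, the first click. The smallest dot is at the end nearest the robot (crop 291,375), so closed is at low x, which agrees with the guide side. The box is about (527.7, 117.2) with yaw 8°, 168–170 x 218–222 mm and top near 115, all matching the description. I'll check this by projecting the model, then approach with the fingers shut.

```bash
cat >> h.py <<'E'
C=np.array([527.7,117.2]); A=np.radians(8.0); ux=np.array([np.cos(A),np.sin(A)]); uy=np.array([-ux[1],ux[0]])
def w(bx,by,z): return np.array([*(C+bx*ux+by*uy),z])
def tobox(p): d=np.array(p[:2])-C; return np.array([d@ux,d@uy])
ROT=np.column_stack([[0,0,-1],[-ux[0],-ux[1],0],[uy[0],uy[1],0]])
def st(tag=""):
    o=arm.get_obs(); f=np.array(o["ft_force"]); b=tobox(o["ee_pos"])
    print(tag,"t%.2f bx %.2f by %.2f z %.1f F box %.2f %.2f %.2f"%(o["time"],*b,o["ee_pos"][2],f[:2]@ux,f[:2]@uy,f[2])); return b,np.array([f[:2]@ux,f[:2]@uy,f[2]])
E
python3 - <<'E'
from h import *
print("line", tobox(onplane("top",(295+222/6-.5,180+341/6-.5),147)), tobox(onplane("scene",(210+336/6-.5,125+170/6-.5),147)))
for i in range(6):
    q=w(-30+12*i,-75,115); print(i,((proj("top",q)[0]-[295,180]+.5)*6).round(),((proj("scene",q)[0]-[210,125]+.5)*6).round())
p=w(15,-55,275)
arm.set_gripper(0); st()
arm.move_to(p,ROT); st()
arm.move_l(w(15,-55,201),speed=120); st()
a,d=arm.read_camera("scene"); cv2.imwrite("pics/s1.png",a[:,:,::-1]); 
a,d=arm.read_camera("top"); cv2.imwrite("pics/t1.png",cv2.resize(a[150:290,210:390,::-1],None,fx=4,fy=4))
E
```

```text
line [-17.41558751 -54.87241724] [-19.27752361 -54.28592381]
0 [292. 376.] [296. 198.]
1 [286. 333.] [271. 227.]
2 [280. 289.] [245. 257.]
3 [273. 245.] [218. 287.]
4 [267. 202.] [192. 318.]
5 [261. 159.] [165. 349.]
 t0.87 bx -300.91 by 425.36 z 303.9 F box 0.57 0.38 -0.06
 t2.93 bx 14.95 by -54.33 z 275.1 F box 0.80 0.53 -0.81
 t3.70 bx 15.29 by -54.88 z 201.6 F box -0.31 1.51 0.22
```

View pics/s1.png

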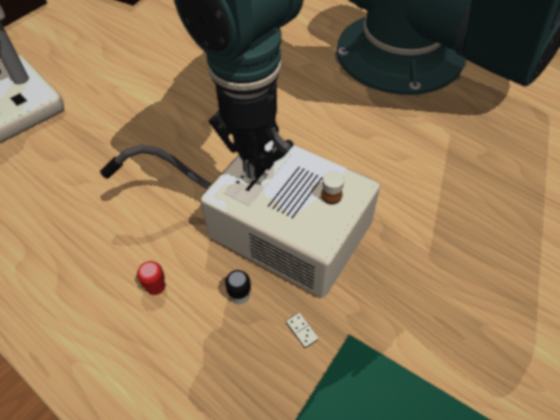

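View pics/t1.png

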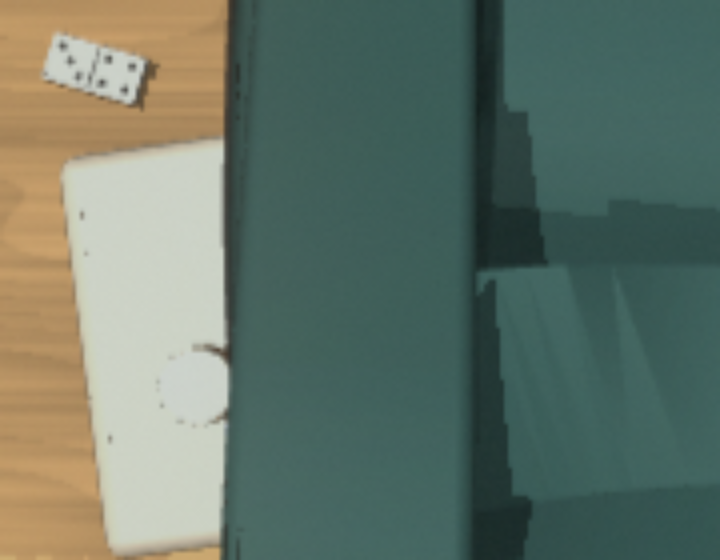

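The model's dots project onto the seen dots to within a pixel in the top view, and the lever reads about -17.4, so it is in the first click (-18). The fingertips are clear in front of the cap in the scene view. Next I push it back, watching the force.

```bash
python3 - <<'E'
from h import *
b,f0=st("free")
x=15; arm.move_l(w(4,-55,201),speed=40); b,f0=st("free2"); x=4
while x>-19:
    x-=1; arm.move_l(w(x,-55,201),speed=15)
    b,f=st("cmd%.1f"%x); df=f-f0
    if x<-10 and df[0]>8: break
    if abs(df[0])>12: break
E
```

```text
free t3.80 bx 15.38 by -54.99 z 201.8 F box -0.54 0.38 0.10
free2 t4.22 bx 3.82 by -55.02 z 201.2 F box 0.20 0.63 -0.44
cmd3.0 t4.47 bx 3.07 by -55.02 z 201.0 F box -0.52 -0.47 0.32
cmd2.0 t4.72 bx 1.98 by -54.98 z 201.0 F box 0.37 -1.14 -0.23
cmd1.0 t4.97 bx 0.96 by -55.00 z 201.0 F box -0.29 0.04 0.29
cmd0.0 t5.22 bx 0.01 by -55.01 z 201.1 F box 0.47 -0.13 0.64
cmd-1.0 t5.47 bx -0.66 by -55.02 z 201.1 F box 3.73 -0.32 -2.27
cmd-2.0 t5.72 bx -2.01 by -55.01 z 201.0 F box 2.53 -0.02 -0.85
cmd-3.0 t5.97 bx -3.19 by -55.01 z 201.0 F box 2.35 -0.37 2.01
cmd-4.0 t6.22 bx -4.25 by -54.98 z 201.0 F box 0.28 -0.26 0.25
cmd-5.0 t6.47 bx -5.26 by -54.96 z 200.9 F box -0.46 -0.05 0.69
cmd-6.0 t6.72 bx -6.19 by -55.00 z 200.9 F box -0.60 -0.87 -0.23
cmd-7.0 t6.97 bx -7.11 by -54.99 z 201.0 F box -0.18 0.15 -0.23
cmd-8.0 t7.22 bx -8.05 by -54.98 z 201.0 F box 0.61 -0.04 -0.03
cmd-9.0 t7.47 bx -9.06 by -55.01 z 201.0 F box -0.28 0.93 0.04
cmd-10.0 t7.72 bx -10.04 by -54.99 z 201.0 F box 0.21 0.97 -0.20
cmd-11.0 t7.97 bx -11.06 by -55.00 z 201.0 F box 0.52 0.03 0.02
cmd-12.0 t8.22 bx -11.99 by -55.04 z 201.1 F box 1.09 -0.06 -1.14
cmd-13.0 t8.47 bx -12.70 by -55.05 z 201.1 F box 4.60 -0.15 -2.07
cmd-14.0 t8.72 bx -13.99 by -55.02 z 201.1 F box 4.02 -0.83 -0.48
cmd-15.0 t8.97 bx -14.24 by -55.04 z 201.1 F box 8.55 0.59 -3.30
```

The first click made contact at 0 and the closed rest at -12. At -14.2 the finger is blocked, which is the end stop as predicted. I'll press half a millimetre more to be sure, then go round to the other side.

```bash
python3 - <<'E'
from h import *
arm.move_l(w(-15.6,-55,201),speed=15); st("stop")
arm.move_l(w(-5,-55,201),speed=60); arm.move_l(w(-5,-55,250),speed=120)
arm.move_l(w(-65,-55,250),speed=120); st()
arm.move_l(w(-65,-55,201),speed=80); arm.move_l(w(-53,-55,201),speed=40); st("free")
for x in (-52,-51,-50,-49,-48,-47,-46):
    arm.move_l(w(x,-55,201),speed=15); b,f=st(x)
    if f[0]<-2.5: break
E
```

```text
stop t9.22 bx -14.34 by -55.07 z 201.2 F box 11.95 1.32 -5.56
 t10.76 bx -64.56 by -55.07 z 249.9 F box -0.32 -0.10 0.37
free t11.97 bx -52.81 by -54.97 z 201.0 F box -0.34 -0.62 -0.46
-52 t12.22 bx -52.05 by -54.99 z 201.0 F box -0.51 0.19 0.11
-51 t12.47 bx -50.98 by -55.01 z 201.0 F box 0.72 0.24 -0.41
-50 t12.72 bx -49.93 by -55.00 z 201.0 F box -0.06 -0.37 0.05
-49 t12.97 bx -48.95 by -54.99 z 201.0 F box -0.19 -0.44 -0.45
-48 t13.22 bx -47.96 by -54.99 z 201.0 F box -0.63 -0.08 0.68
-47 t13.47 bx -47.29 by -54.99 z 201.0 F box -3.16 -0.06 2.32
```

Contact with the closed rest (joint 0) is at about -47.8. So I expect snaps at -41.8, -29.8 and -17.8, and contacts at -35.8 and -23.8. I'll go to click 1, then click 2.

```bash
python3 - <<'E'
from h import *
for x in range(-46,-22):
    arm.move_l(w(x,-55,201),speed=15); b,f=st(x)
    if x in(-40,-28): arm.sleep(.3)
    if x>-25 and f[0]<-2.5: break
E
```

```text
-46 t13.72 bx -46.05 by -54.98 z 201.0 F box -3.58 -0.33 1.43
-45 t13.97 bx -44.82 by -55.00 z 201.0 F box -1.44 -0.12 -0.06
-44 t14.22 bx -43.79 by -55.02 z 201.0 F box -0.71 -0.13 -0.36
-43 t14.47 bx -42.75 by -55.02 z 201.0 F box -0.39 0.60 -0.02
-42 t14.72 bx -41.79 by -55.03 z 201.1 F box 0.91 -0.53 0.39
-41 t14.97 bx -40.88 by -55.00 z 201.0 F box -0.61 -0.12 -0.46
-40 t15.22 bx -39.94 by -55.00 z 201.0 F box -0.57 -0.20 0.53
-39 t15.78 bx -38.94 by -55.00 z 201.0 F box 0.13 -0.41 -0.59
-38 t16.02 bx -37.93 by -55.01 z 201.0 F box 0.05 -0.18 0.23
-37 t16.27 bx -36.94 by -55.03 z 201.0 F box -0.32 0.88 0.28
-36 t16.52 bx -35.96 by -55.01 z 201.0 F box -0.16 -0.92 -0.08
-35 t16.77 bx -35.28 by -54.98 z 201.0 F box -3.71 -0.28 2.27
-34 t17.02 bx -34.08 by -54.99 z 200.9 F box -3.78 -1.83 2.45
-33 t17.27 bx -32.83 by -54.98 z 201.0 F box -1.49 -0.02 0.43
-32 t17.52 bx -31.77 by -55.00 z 201.0 F box 0.61 -0.03 -0.61
-31 t17.77 bx -30.77 by -55.03 z 201.1 F box -0.28 0.76 0.17
-30 t18.02 bx -29.79 by -55.05 z 201.1 F box -0.09 0.65 -0.18
-29 t18.27 bx -28.89 by -55.00 z 201.0 F box -0.25 0.61 -0.17
-28 t18.52 bx -27.94 by -54.98 z 201.0 F box -0.11 -1.24 -0.09
-27 t19.07 bx -26.93 by -55.01 z 201.0 F box 0.38 0.39 0.15
-26 t19.32 bx -25.94 by -54.99 z 201.0 F box 0.43 0.02 -0.31
-25 t19.57 bx -24.94 by -55.00 z 201.0 F box -0.15 0.27 0.61
-24 t19.82 bx -23.96 by -55.00 z 201.0 F box -0.43 0.34 0.54
-23 t20.07 bx -23.27 by -54.99 z 201.0 F box -4.60 -0.93 1.90
```

Clicks 1 and 2 made contact exactly where predicted. Now I push to the third click, stopping at -15 (joint-equivalent 32.8 mm, past the snap and short of the rest). Then I back away and look.

```bash
python3 - <<'E'
from h import *
for x in range(-22,-14):
    arm.move_l(w(x,-55,201),speed=15); b,f=st(x)
arm.sleep(.3)
arm.move_l(w(-28,-55,201),speed=60); arm.move_l(w(-28,-55,280),speed=120)
arm.set_joints([62.149,15.075,-2.767,72.158,0,81.102]); st()
for n,(a,b,c,e) in dict(top=(295,180,375,260),scene=(210,125,310,215)).items():
    p,d=arm.read_camera(n); np.savez(n+"2.npz",p=p,d=d); cv2.imwrite(f"pics/{n}2.png",p[:,:,::-1])
    cv2.imwrite(f"pics/{n}2c.png",cv2.resize(p[b:e,a:c,::-1],None,fx=6,fy=6,interpolation=cv2.INTER_CUBIC))
    P=cloud(n,d); q0=tobox; 
    B=np.stack([(P[...,:2]-C)@ux,(P[...,:2]-C)@uy],-1)
    m=(P[...,2]>138)&(P[...,2]<155)&(abs(B[...,0])<70)&(abs(B[...,1]+55)<25); print(n,m.sum(),B[m].mean(0))
    q=w(6,-55,147); print("3rd expected px in crop",(proj(n,q)[0]-[a,b]+.5)*6)
E
```

```text
-22 t20.32 bx -22.04 by -55.00 z 201.0 F box -3.03 -0.39 1.48
-21 t20.57 bx -20.84 by -54.97 z 201.0 F box -1.40 -0.42 0.49
-20 t20.82 bx -19.79 by -54.99 z 201.0 F box -0.47 -0.32 -0.22
-19 t21.07 bx -18.76 by -55.04 z 201.1 F box -0.41 0.95 0.13
-18 t21.32 bx -17.79 by -55.03 z 201.0 F box -0.54 -0.42 0.08
-17 t21.57 bx -16.90 by -55.01 z 201.0 F box 0.37 0.34 0.26
-16 t21.82 bx -15.93 by -55.00 z 201.0 F box -0.00 -0.38 0.06
-15 t22.07 bx -14.93 by -55.00 z 201.0 F box -0.06 -0.13 -0.38
 t25.54 bx -300.34 by 425.06 z 303.8 F box -0.02 -0.02 0.43
top 124 [  6.07874413 -53.91636428]
3rd expected px in crop [209.6643213  251.47270363]
scene 159 [  7.75947833 -52.69511405]
3rd expected px in crop [277.44029289 233.98191026]
```

View pics/top2c.png

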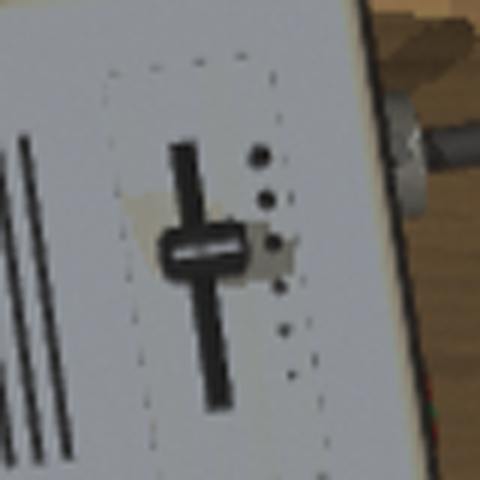

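View pics/top2.png

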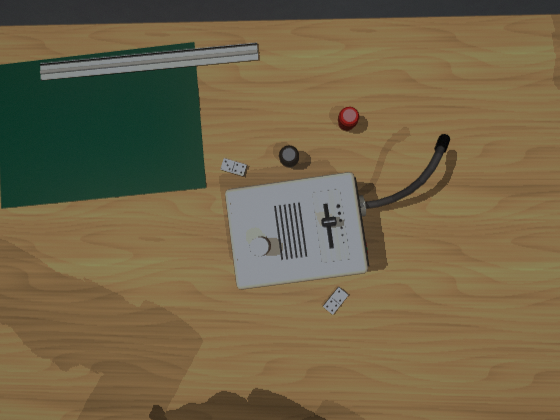

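The lever's white line is at crop (207,249), against (210,251) expected for the third click. It measures box x = 6.1 from depth, where the rest is 6, and sits beside the fourth dot, which is the third click counting closed as 0. The jar, eyepiece and dominoes are at unchanged pixels.

```bash
python3 -c "
from bench import arm
arm.sign_off()"
```

```text
the job is handed in; nothing more can be done
```

The lever is resting in the third click, and the job was handed in at about 26 s, with the arm back at its start pose and touching nothing.

- **Closing:** With the fingers shut, I pushed the lever from the first click back to its closed end stop. The finger was blocked there at about 12 N.
- **Opening:** From the other side I pushed it forward through clicks one, two and three at no more than about 5 N. The finger stopped 3 mm short of the third rest, so it could not push the lever past it.
- **Final check of the lever:** The top camera puts it at box x = 6.1 mm, where the third click is 6.0 mm. The scene camera gave 7.8 mm. It read 1–2 mm off before the push as well, and clicks are 12 mm apart, so both point to the third click.
- **Other objects:** The jar, the eyepiece and both dominoes look unmoved in the top picture. I compared them only by eye.

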